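# Set the thumbwheel of the lab timer under its sliding guard

### The arm

A 6-joint arm with a two-finger parallel gripper is mounted at the origin on a cart in front of the work surface, level with it; the furniture and walls round the work are solid. World frame = base frame: x ahead of the robot, y to its left, z up, the work surface at z = 0. Lengths are in m, angles in rad, forces in N, time in s.
With the tool pointing down it reaches from about 0.3 to 0.775 m from the base axis. Payload 14.6 kg.
Tool frame: the origin (TCP) lies at the very end of the fingers, on their centre line; the grasp point (between the pads) lies 19 mm behind it; z points along the fingers, y is the line along which they close (so a half turn about z gives the same grasp; the last joint's range is limited). The gripper opens to 94 mm and grips with 3 to 60 N. Pads are 16 mm wide; open, the fingers measure 119 mm over their backs; the gripper's body (75 mm by 177 mm) begins 78 mm behind the grasp point.
Start: joints at [1.103, 0.3, 1.521, -0, 1.321, -0.067], TCP at [0.215, 0.506, 0.205] pointing down, gripper open.
Joint ranges: [-3.03, 3.03], [-0.79, 2.21], [0.23, 2.52], [-1.04, 4.18], [0, 3.07], [-2.55, 2.55]. Speed limits (rad/s): [2.22, 2.22, 2.57, 3.14, 3.14, 3.14].

### API

Orientations are given as [roll, pitch, yaw] about the fixed x, y, z axes, in that order (R = Rz(yaw) Ry(pitch) Rx(roll)).
In Python, from station import telemetry, cams, hand_in, nets gives the robot as it stands.
- The arm moves only by the tool move_arm, never from a script. Its argument "increments" is a list of rows, each a list of 4 numbers: the shift along the tool's x, y, z in m, then the turn about the tool's z in rad. In form: [[tx, ty, tz, roll], ...]. A call has 1 to 20 rows; each row shifts and turns the commanded pose from where the row before left it, along the tool's axes as they then stand; what a row does not reach is not made up. A row lasts 1/8 s, in which the tool goes at most 62.5 mm and 10.7 degrees, less where a joint would pass 70% of its speed; a pose out of reach is approached as far as the arm can. A call is refused whole if a number of a shift passes 0.0625 or a number of a turn 0.188, either way. A call with a gripper value outside its range is refused whole. "grip" is the opening, from 0 (shut) to 1 (fully open), set as the call begins (left out, the last holds). The fingers move at their own pace and stop on an object; "force" is the grip in N (left out, the last holds). Time passes only in rows, so rows that do not move let the fingers close. It gives the time, the measured TCP pose, the force, the opening and the grip force at its end, in the units of the state.
- telemetry.get_obs(): the state, without advancing time (a new reading comes with each control period).
- cams.camera(name): name is "side" or "top" or "wrist"; returns the picture (384x512x3 uint8, blue, green, red); there is no depth.
- cams.camera_model(name): a dict with "intrinsics" (3x3 intrinsics, pixels), "xyz" and "attitude" of the camera in the world; the wrist camera has in their place "T_tool_cam" (4x4, takes a point from camera to tool coordinates, whose origin is the TCP and whose axes are the flange's). Camera axes: x right, y up, looking along -z (the intrinsics and any distortion apply to the point x, -y, -z); pixel columns grow to the right and rows downward; lengths in m; the calibration is good to about 2 mm. A picture is of the moment at which its call begins: read the wrist's pose just before it. camera_model takes no time and is no camera call.
- hand_in(): hands the job in; it is judged then, once.
Trained networks look in the newest picture that a camera, given by its name, has taken for a name from the list of things; names that differ only in an ending like _2 or _b are one class to them, and where a whole thing is asked for, a point or a joint stands for the part that bears it (a point fixed in the world has none). Each returns a list of dicts, best first, with "conf" (0 to 1); they miss things now and then, are a little off and sometimes report something else, mostly with a low value. They report only what shows in the picture. A call takes as long as a camera call.
- nets.search_frame(camera, query): "extent" ([left, top, right, bottom] in pixels, round what is visible of it).
- nets.mark_of(camera, query): "centre" ([column, row] in pixels: a listed point, or the origin of a listed thing).
The state is a dict: "time_s": time; "qpos": joint angles; "joint_vel": joint speeds; "tau": joint torques, N m; "ee_pos": TCP position; "eef_rot": TCP orientation; "force": force on the tool from outside, world axes, zero at the start; "moment": the same for the moment, N m; "grip_width": finger opening in m; "grip_force": force on a finger pad.
Only numpy, scipy, OpenCV 4.12 (cv2) and the standard library are available. Lean on these libraries where they do the work, as an engineer would, in place of code of your own. Each camera call takes 0.05 s, during which the arm holds its last target. There are 200 camera calls.

### The job

Set the bench timer for the next run: slide its clear guard fully open, roll the big numbered thumbwheel until the number 4 stands at the top between the two pointers, then slide the guard fully shut again. Leave the stopwatch, the coil and the eraser where they are.

Things in the scene. Friction and masses are not known exactly. Their poses are not given: they have to be found in the camera images.
- timer: Timer: grey box fixed to the bench, 170 (x) x 220 (y) x 75 mm high to its dark metal panel. Origin: centre of its underside. x points away from the front face (with four black sockets), which faces the robot; y to the left seen from there, z up. The thumbwheel stands out of the panel at right (y = -50 mm); the left half is bare and is where the guard parks.
- axle (a point): Centre of the thumbwheel, 64 mm above the bench; the axle runs along the timer's y. White drum, radius 48 mm, 40 mm wide, 8 grey ribs across its rim every 45 degrees, each 6 mm thick, 12 mm tall (to radius 60). Black numerals 0 to 7, 23 mm tall, between the ribs, upright from the front. Steel cheeks 40 mm long flank it 24 mm to each side; their black pointers end 114 mm above the bench.
- wheel_top (a point): Top of the drum (112 mm up), where the set number stands; fixed in the timer. At a stop the nearest ribs are 21 mm before and behind it (rib tops 119 mm up), the next 67.5 degrees off, low. A shut fingertip 2-3 mm above drum-top height, put down before the near rib and pushed level along the timer's x until its leading face is 22 mm past this point, rolls one step; then lift and go back.
- wheel (a joint): Wheel angle, rad. Endless both ways, clicks into 8 stops 0.785 apart (about 2 N at a rib to leave one; past half a step it goes on to the next by itself). Grows as the top rolls away from the front (timer's +x), which brings up the next higher number (0 after 7). Number at the top = value / 0.785, rounded, modulo 8: 4 is at 3.14, also at 9.42, -3.14, 15.71.
- guard (a joint): Guard position, m: 0 = shut (over the wheel, open end at the end plate), 0.095 = fully open, at its stop over the bare left half; opens along the timer's +y. Takes about 2 N and stays where left. It is a clear hood, 142 (x) x 80 (y) mm, its top 137 mm above the bench, closed at front, back, top and left.
- guard_handle (a point): Middle of the top edge of the guard's handle, 161 mm above the bench; moves with the guard (at timer y = -50 mm when shut). The handle is an upright black fin in the middle of the guard's top, 70 mm long in the timer's x, 10 mm thick in y, 24 mm tall; push it sideways or pinch it from above.
- end_plate (a point): Middle of the top edge of the fixed end plate (clear, in an aluminium frame), 137 mm above the bench, at the timer's right end (y = -96 mm); the plate is 5 mm thick in y and 146 mm long in x. The shut guard ends 4 mm from it.
- stopwatch: Black stopwatch, 68 x 56 x 17 mm, lying before the timer, to the right; origin under its centre. Leave alone.
- coil: Copper coil with black square end plates, 62 mm cube, right of the timer; origin under its centre. Leave alone.
- eraser: Blue and white eraser, 42 x 20 x 12 mm, lying in front of the timer; origin under its centre. Leave alone.

How it is judged:
By the outcome, as a careful person would: the job done as asked, in the order asked, and still so for the second after the job is handed in, with the robot touching nothing.
It also fails if it takes over 54 s, if anything falls off the work surface, if the arm or the gripper's body presses on something with over 40 N, if the wrist force passes 120 N, or if a joint passes its speed limit or range.

## Working session

There is one attempt and no reset: what is moved stays moved. The work goes in short steps, Python scripts to look and compute and a tool call to move; the robot and the scene stay as the last step left them, time stands still between calls to the robot, and variables do not carry over. Pictures are saved under pics/ and viewed, at most 10 in all, crops included, and the job is handed in when it is done.

Besides the shell and the picture viewer there is one more tool, called after "Call:" as name(argument=value, ...), one argument or row to a line, values as JSON. move_arm: Moves the arm, as the interface text tells. Its arguments: {"type":"object","properties":{"increments":{"type":"array"},"grip":{"type":"number"},"force":{"type":"number"}},"required":["increments"]}

```bash
mkdir -p pics; ls
cat > h.py <<'E'
import numpy as np, cv2
from scipy.spatial.transform import Rotation as R
from station import telemetry, cams, hand_in, nets
def cam(name,obs=None):
    m=cams.camera_model(name); K=np.array(m["intrinsics"])
    if "T_tool_cam" in m:
        o=obs or telemetry.get_obs(); T=np.eye(4); T[:3,:3]=R.from_euler('xyz',o["eef_rot"]).as_matrix(); T[:3,3]=o["ee_pos"]
        T=T@np.array(m["T_tool_cam"]); return K,T[:3,:3],T[:3,3],m
    a=np.array(m["attitude"]); 
    Rm=a if a.shape==(3,3) else R.from_euler('xyz',a).as_matrix()
    return K,Rm,np.array(m["xyz"]),m
def ray(c,uv):
    K,Rm,p,m=c; d=np.linalg.inv(K)@[uv[0],uv[1],1]; return p,Rm@(d*[1,-1,-1])
def atz(c,uv,z):
    p,d=ray(c,uv); return p+d*(z-p[2])/d[2]
def proj(c,X):
    K,Rm,p,m=c; v=(Rm.T@(np.array(X)-p))*[1,-1,-1]; v=K@v; return v[:2]/v[2]
E
python3 - <<'E'
from h import *
o=telemetry.get_obs(); print(o["time_s"],o["ee_pos"],o["eef_rot"])
ims=[]
for n in("top","side"):
    im=cams.camera(n); cv2.imwrite(f"pics/{n}0.png",im)
    c=cam(n); print({k:np.round(v,3).tolist() if k!="x" else v for k,v in c[3].items()})
    for q,z in(("timer",0),("guard_handle",.161),("end_plate",.137),("wheel_top",.112),("axle",.064),("stopwatch",0),("coil",0),("eraser",0)):
        for r in nets.mark_of(n,q)[:2]: print(n,q,round(r["conf"],2),np.round(r["centre"],1),np.round(atz(c,r["centre"],z),4))
E
```

```text
pics
0.0 [0.21446393 0.50617154 0.20486699] [-3.14039953e+00 -1.06777642e-04  2.74077811e+00]
{'intrinsics': [[449.4, 0.0, 262.085], [0.0, 449.4, 185.764], [0.0, 0.0, 1.0]], 'xyz': [0.346, -0.162, 1.104], 'attitude': [0.145, -0.037, -1.547]}
top timer 0.92 [190.1 174.4] [ 0.5314 -0.0198  0.    ]
top guard_handle 0.89 [204.7 165.2] [ 0.5252 -0.0704  0.161 ]
top end_plate 0.95 [227. 167.] [ 0.5272 -0.1167  0.137 ]
top wheel_top 0.94 [199.7 167.9] [ 0.528  -0.0548  0.112 ]
top axle 0.96 [207.2 172.5] [ 0.5264 -0.0676  0.064 ]
top stopwatch 0.79 [284.4 235.9] [ 0.3858 -0.2566  0.    ]
top coil 0.85 [341.6 186. ] [ 0.5135 -0.3979  0.    ]
top eraser 0.74 [205.7 167.1] [ 0.5509 -0.0575  0.    ]
top eraser 0.66 [241.6 241.5] [ 0.3695 -0.1524  0.    ]
{'intrinsics': [[457.994, 0.0, 258.24], [0.0, 457.994, 188.045], [0.0, 0.0, 1.0]], 'xyz': [0.064, -0.969, 0.631], 'attitude': [1.046, 0.021, -0.511]}
side timer 0.68 [243.1 196.7] [ 0.5284 -0.0308  0.    ]
side guard_handle 0.86 [247.2 145. ] [ 0.5322 -0.0584  0.161 ]
side end_plate 0.83 [260.3 162.9] [ 0.5348 -0.1179  0.137 ]
side end_plate 0.51 [249.8 165.2] [ 0.5078 -0.1153  0.137 ]
side wheel_top 0.65 [248.7 164. ] [ 0.531 -0.065  0.112]
side stopwatch 0.96 [232.9 262.1] [ 0.3832 -0.2608  0.    ]
side coil 0.94 [314.7 279.5] [ 0.502  -0.3958  0.    ]
side eraser 0.51 [209.3 239.6] [ 0.3725 -0.1601  0.    ]
```

View pics/top0.png

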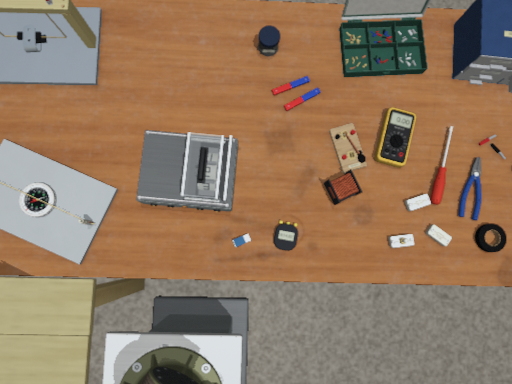

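View pics/side0.png

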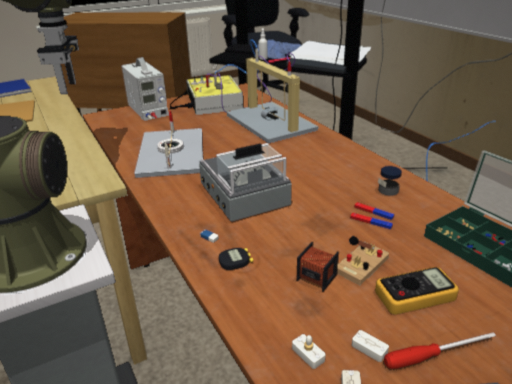

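The pictures show the grey timer with its guard shut over the wheel (handle near top pixel 204,165; side pixel 247,145). The eraser is at (241,241), the stopwatch at (286,235) and the coil at (342,186). The timer yaw is about 0. Next I go above it.

Call:
move_arm(
  increments=[
    [0,0,-0.04,0],
    [0,0,-0.04,0],
    [0,0,-0.04,0],
    [-0.0364,-0.029,0,0],
    [-0.0364,-0.029,0,0],
    [-0.0364,-0.029,0,0],
    [-0.0364,-0.029,0,0],
    [-0.0364,-0.029,0,0],
    [-0.0364,-0.029,0,0],
    [-0.0364,-0.029,0,0],
    [-0.0364,-0.029,0,0],
    [-0.0364,-0.029,0,0],
    [-0.0364,-0.029,0,0],
    [-0.0364,-0.029,0,0],
    [-0.0364,-0.029,0,0],
    [-0.0364,-0.029,0,0],
    [-0.0364,-0.029,0,0],
    [0,0,0,-0.133],
    [0,0,0,-0.133],
    [0,0,0,-0.133],
  ],
  grip=0.45,
)

```text
time_s: 3.4
ee_pos: [0.5254, -0.0664, 0.3254]
eef_rot: [3.142, -0.0, -3.139]
force: [0.2, 0.4, 0.5]
grip_width: 0.0423
grip_force: 0.0
```

Run:
```python
from h import *
o=telemetry.get_obs(); print(o["time_s"],o["ee_pos"],o["eef_rot"],o["qpos"])
im=cams.camera("wrist"); cv2.imwrite("pics/w1.png",im)
c=cam("wrist",o); print(np.round(c[3]["T_tool_cam"],3), [k for k in c[3]])
for q,z in(("timer",0),("guard_handle",.161),("end_plate",.137),("wheel_top",.112),("axle",.064)):
    for r in nets.mark_of("wrist",q)[:2]: print(q,round(r["conf"],2),np.round(r["centre"],1),np.round(atz(c,r["centre"],z),4))
```

```text
3.4 [ 0.52540807 -0.0663972   0.32537981] [ 3.14156661e+00 -1.19536642e-04 -3.13928403e+00] [-1.94872982e-01  1.91930168e-01  1.38042152e+00  2.12324669e-06
  1.56936329e+00 -1.76797793e+00]
[[-0.     0.972  0.235  0.067]
 [ 1.     0.     0.     0.001]
 [ 0.     0.235 -0.972 -0.18 ]
 [ 0.     0.     0.     1.   ]] ['intrinsics', 'T_tool_cam']
timer 0.82 [287.2 160.1] [ 0.5326 -0.0221  0.    ]
guard_handle 0.91 [265.9 182.1] [ 0.5332 -0.059   0.161 ]
end_plate 0.92 [215.  175.2] [ 0.5304 -0.118   0.137 ]
wheel_top 0.65 [255.2 172. ] [ 0.5311 -0.0714  0.112 ]
axle 0.43 [ 50.9 142.9] [ 0.5002 -0.3513  0.064 ]
axle 0.37 [287.9 161.7] [ 0.5254 -0.0267  0.064 ]
```

View pics/w1.png

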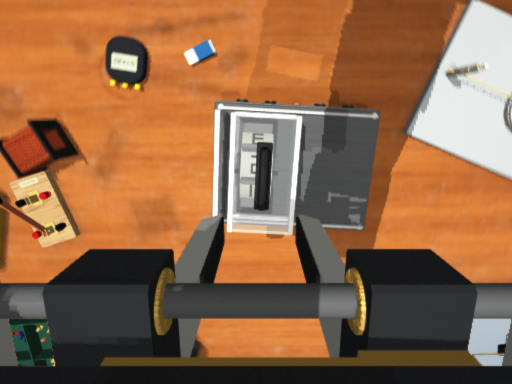

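The wrist view shows the guard shut with the handle fin from (266,143) to (262,209). The panel's front edge runs from (216,102) to (380,110), so the timer has a small yaw. I work that out next.

Run:
```python
from h import *
from scipy.optimize import least_squares
im=cv2.imread("pics/w1.png"); cv2.imwrite("pics/w1c.png",cv2.resize(im[90:240,195:395],None,fx=4,fy=4,interpolation=cv2.INTER_CUBIC)) 
c=cam("wrist"); t=cam("top"); s=cam("side")
L=[(c,(265.9,182.1),(0,-.05,.161)),(c,(215,175.2),(0,-.096,.137)),(c,(380,110),(-.085,.11,.075)),(c,(365,228),(.085,.11,.075)),
(t,(204.7,165.2),(0,-.05,.161)),(t,(227,167),(0,-.096,.137)),(t,(147,132),(.085,.11,.075)),(s,(247.2,145),(0,-.05,.161)),(s,(260.3,162.9),(0,-.096,.137))]
def f(p): 
    Rz=R.from_euler('z',p[2]).as_matrix(); return np.concatenate([proj(k,Rz@np.array(X)+[p[0],p[1],0])-uv for k,uv,X in L])
r=least_squares(f,[.53,-.02,0],loss='soft_l1'); p=r.x; print(np.round(p,4)); print(np.round(f(p).reshape(-1,2),1))
Rz=R.from_euler('z',p[2]).as_matrix()
for X in((0,-.05,.161),(0,.045,.161),(-.085,-.11,.075),(-.085,.11,.075),(.085,.11,.075)): w=Rz@X+[p[0],p[1],0]; print(X,np.round(w,4),np.round(proj(c,w)))
```

```text
[ 0.5339 -0.0215 -0.043 ]
[[-11.5  -1.3]
 [  0.3  -0.2]
 [  0.7  -2.4]
 [  0.5   2.7]
 [  0.6  -3. ]
 [  0.4  -1.1]
 [ -3.9  -3.3]
 [  2.4   2. ]
 [ -1.9   0.4]]
(0, -0.05, 0.161) [ 0.5318 -0.0715  0.161 ] [254. 181.]
(0, 0.045, 0.161) [0.5358 0.0234 0.161 ] [341. 184.]
(-0.085, -0.11, 0.075) [ 0.4443 -0.1278  0.075 ] [211. 101.]
(-0.085, 0.11, 0.075) [0.4537 0.092  0.075 ] [381. 108.]
(0.085, 0.11, 0.075) [0.6236 0.0847 0.075 ] [366. 231.]
```

View pics/w1c.png

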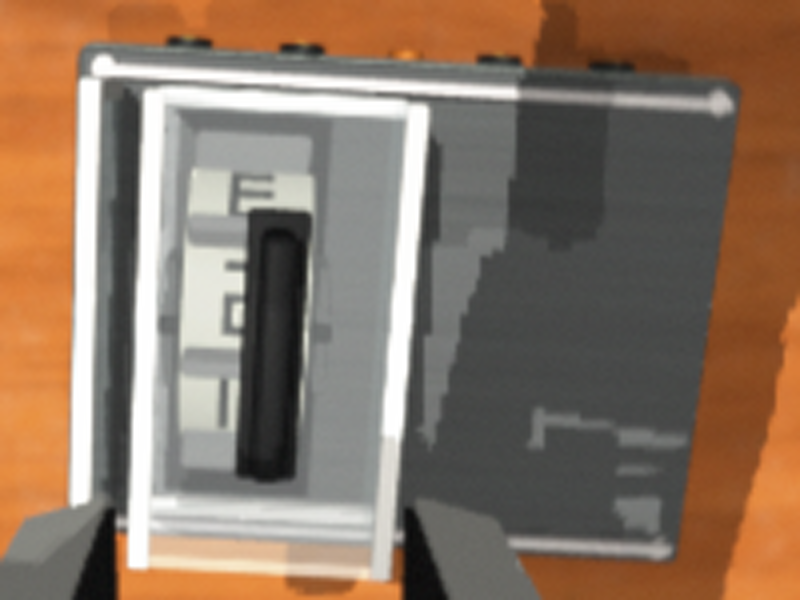

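The crop shows the guard about 12 mm off shut. The numerals run 3 in front, 2 at the top and 1 behind, so the wheel appears to need two steps forward. Now I pinch the handle.

Call:
move_arm(
  increments=[
    [-0.0066,0.007,0,0.045],
    [0,0,0.05,0],
    [0,0,0.05,0],
    [0,0,0.05,0],
    [0,0,0.031,0],
    [0,0,0,0],
  ],
)

```text
time_s: 4.45
ee_pos: [0.5311, -0.0591, 0.1428]
eef_rot: [3.141, -0.004, 3.093]
force: [0.3, 0.3, 0.5]
grip_width: 0.0426
grip_force: 0.0
```

Call:
move_arm(
  increments=[
    [0,0,0,0],
    [0,0,0,0],
    [0,0,0,0],
    [0,0,0,0],
  ],
  grip=0,
  force=15,
)

```text
time_s: 4.95
ee_pos: [0.5323, -0.0595, 0.1452]
eef_rot: [-3.141, 0.001, 3.094]
force: [-1.4, -1.1, 4.4]
grip_width: 0.0099
grip_force: 15.0
```

Call:
move_arm(
  increments=[
    [0,0.01,0,0],
    [0,0.01,0,0],
    [0,0.01,0,0],
    [0,0.01,0,0],
    [0,0.01,0,0],
    [0,0.01,0,0],
    [0,0.01,0,0],
    [0,0.008,0,0],
    [0,0,0,0],
  ],
)

```text
time_s: 6.08
ee_pos: [0.5371, 0.0196, 0.1452]
eef_rot: [3.141, 0.004, 3.095]
force: [10.5, 0.6, 2.9]
grip_width: 0.0102
grip_force: 15.0
```

Call:
move_arm(
  increments=[
    [0,0.003,0,0],
    [0,0.003,0,0],
    [0,0.002,0,0],
    [0,0,0,0],
  ],
)

```text
time_s: 6.58
ee_pos: [0.5373, 0.0237, 0.1452]
eef_rot: [-3.136, 0.004, 3.094]
force: [7.9, -25.5, 3.6]
grip_width: 0.0101
grip_force: 14.9
```

Call:
move_arm(
  increments=[
    [0,0,0,0],
    [0,0,0,0],
    [0,0,-0.04,0],
    [0,0,-0.045,0],
  ],
  grip=0.4,
)

```text
time_s: 7.08
ee_pos: [0.5354, 0.0273, 0.2298]
eef_rot: [3.141, -0.003, 3.095]
force: [0.3, -0.4, -0.1]
grip_width: 0.0374
grip_force: 0.0
```

Call:
move_arm(
  increments=[
    [0.01,-0.05,0,0],
    [0.02,-0.045,0,0],
    [0.02,0,0,0],
    [0,0,0,0],
  ],
  grip=0,
)

```text
time_s: 7.58
ee_pos: [0.481, -0.0657, 0.2295]
eef_rot: [3.141, -0.0, 3.094]
force: [0.0, 0.4, -0.2]
grip_width: 0.0016
grip_force: 0.0
```

Run:
```python
from h import *
o=telemetry.get_obs(); print(o["time_s"],o["ee_pos"],o["eef_rot"],o["grip_width"])
im=cams.camera("wrist"); cv2.imwrite("pics/w2.png",im)
c=cam("wrist",o)
for q,z in(("guard_handle",.161),("end_plate",.137),("wheel_top",.112)):
    for r in nets.mark_of("wrist",q)[:2]: print(q,round(r["conf"],2),np.round(r["centre"],1),np.round(atz(c,r["centre"],z),4))
print(proj(c,[.5318,-.0715,.112]))
```

```text
7.575 [ 0.48102216 -0.06569453  0.22954397] [ 3.14124862e+00 -2.05358656e-04  3.09442915e+00] 0.0015879448021196136
guard_handle 0.81 [371.8 258.5] [0.5381 0.0266 0.161 ]
end_plate 0.93 [206.4 246.1] [ 0.5306 -0.1161  0.137 ]
wheel_top 0.83 [256.7 235.4] [ 0.5323 -0.0704  0.112 ]
[255.58899068 234.93128286]
```

View pics/w2.png

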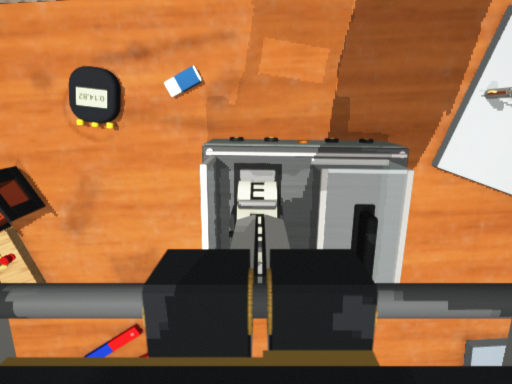

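The front numeral is an upside-down 3 at (257,190), and the guard stands at its open stop. So 2 should be at the top, but the fingers hide it. I roll one step and then check.

Call:
move_arm(
  increments=[
    [-0.011,-0.003,0.04,0],
    [0,0,0.04,0],
    [0,0,0.035,0],
    [0,0,0,0],
  ],
)

```text
time_s: 8.28
ee_pos: [0.4916, -0.0688, 0.1122]
eef_rot: [3.141, -0.005, 3.096]
force: [0.5, -0.2, 0.2]
grip_width: 0.0006
grip_force: 0.0
```

Call:
move_arm(
  increments=[
    [-0.009,0,0,0],
    [-0.009,0,0,0],
    [-0.009,0,0,0],
    [-0.009,0,0,0],
    [-0.009,0,0,0],
    [-0.009,0,0,0],
    [0,0,0,0],
  ],
)

```text
time_s: 9.15
ee_pos: [0.5469, -0.072, 0.1142]
eef_rot: [3.142, 0.0, 3.095]
force: [0.3, 0.5, 0.8]
grip_width: 0.0006
grip_force: 0.0
```

Call:
move_arm(
  increments=[
    [0,0,-0.05,0],
    [-0.015,0,-0.05,0],
    [0,0,0,0],
  ],
)

```text
time_s: 9.52
ee_pos: [0.5633, -0.0729, 0.2184]
eef_rot: [-3.141, 0.007, 3.095]
force: [0.2, 0.0, -0.8]
grip_width: 0.0008
grip_force: 0.0
```

Run:
```python
from h import *
o=telemetry.get_obs(); print(o["time_s"],o["ee_pos"])
im=cams.camera("wrist"); c=cam("wrist",o); u=proj(c,[.532,-.071,.112]); print(u)
x,y=np.round(u).astype(int); cv2.imwrite("pics/w3.png",cv2.resize(im[max(0,y-90):y+90,x-90:x+110],None,fx=3,fy=3))
```

```text
9.525 [ 0.56326058 -0.07289794  0.21836312]
[259.60923579 152.28521561]
```

View pics/w3.png

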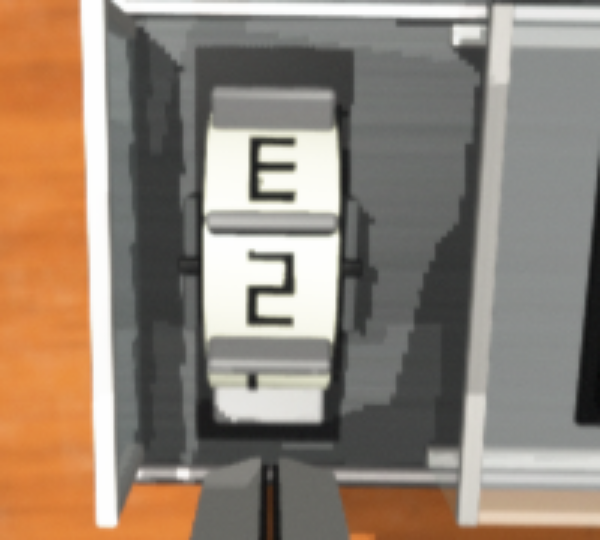

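The crop shows an E (an upside-down 3) in front at (275,170) and a 2 at the top at (270,290). The wheel does not seem to have moved one step. I check this by projecting the pointers and ribs.

Run:
```python
from h import *
p=[.5339,-.0215,-.045]; Rz=R.from_euler('z',p[2]).as_matrix()
W=lambda X: Rz@np.array(X)+[p[0],p[1],0]
for nm,pos,rot,off,s in(("w1",[.52540807,-.0663972,.32537981],[3.14156661,-.00012,-3.13928],(195,90),4),("w3",[.56326,-.0729,.21836],[-3.141,.007,3.095],(170,62),3)):
    c=cam("wrist",dict(ee_pos=pos,eef_rot=rot))
    print(nm,"ptr",[np.round((proj(c,W((0,-.05+d,.114)))-off)*s) for d in(-.024,.024)])
    for a in(-67.5,-22.5,22.5,67.5): 
        a=np.radians(a); print(np.round((proj(c,W((.06*np.sin(a),-.05,.064+.06*np.cos(a))))-off)*s))
```

```text
w1 ptr [array([163., 327.]), array([318., 335.])]
[249. 145.]
[243. 259.]
[237. 407.]
[234. 476.]
w3 ptr [array([186., 271.]), array([348., 271.])]
[267.  80.]
[267. 193.]
[267. 351.]
[268. 425.]
```

Run:
```python
from h import *
o=telemetry.get_obs(); print(o["time_s"],o["ee_pos"],o["eef_rot"])
im=cams.camera("wrist"); a=cv2.resize(im[62:242,170:300],None,fx=3,fy=3)
w2=cv2.imread("pics/w2.png")
c=cam("side"); s=cams.camera("side"); u=np.round(proj(c,[.532,-.071,.1])).astype(int)
b=cv2.resize(s[u[1]-30:u[1]+30,u[0]-33:u[0]+33],None,fx=6,fy=6,interpolation=cv2.INTER_CUBIC)[:, :396]
d=cv2.resize(w2[145:180+30,225:291],None,fx=2,fy=2)
out=np.zeros((540,800,3),np.uint8); out[:,:390]=a; out[:360,395:791]=b; out[370:370+d.shape[0],400:400+d.shape[1]]=d
cv2.imwrite("pics/w4.png",out)
```

```text
9.575 [ 0.56205895 -0.07270874  0.21571501] [-3.14115873  0.00314589  3.09489274]
```

View pics/w4.png

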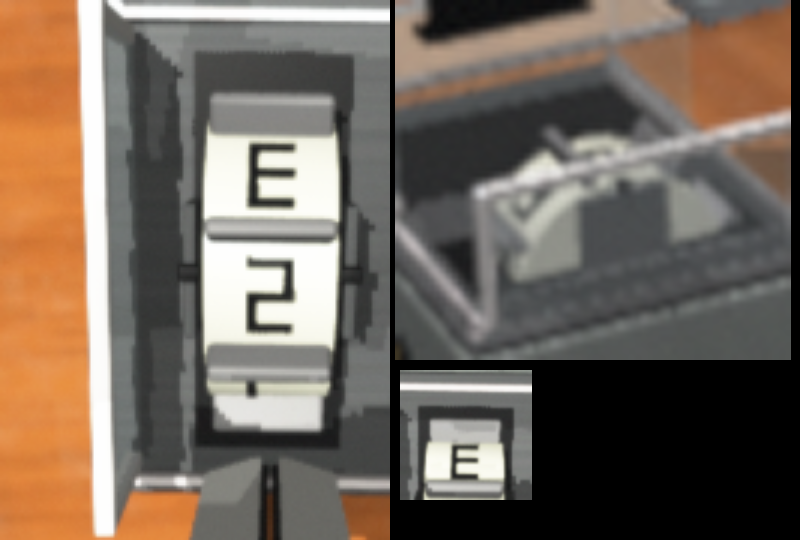

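The combined picture shows the 2 about 9° past the pointers: digit centre at row 296, pointers at row 272. At the start it stood about 10° short of them, so the tip came down past the front rib and pushed only the rear one. I now put it down before the front rib, which stands near -14°, and sweep again.

Call:
move_arm(
  increments=[
    [0.035,0,0,0],
    [0.034,0,0,0],
    [0,0,0.04,0],
    [0,0,0.04,0],
    [0,0,0.0205,0],
    [0,0,0,0],
  ],
)

```text
time_s: 10.42
ee_pos: [0.4911, -0.0691, 0.1119]
eef_rot: [3.141, -0.004, 3.095]
force: [1.5, 0.1, 0.2]
grip_width: 0.0004
grip_force: 0.0
```

Call:
move_arm(
  increments=[
    [-0.007,0,0,0],
    [-0.007,0,0,0],
    [-0.007,0,0,0],
    [-0.007,0,0,0],
  ],
)

```text
time_s: 10.92
ee_pos: [0.5211, -0.0708, 0.1142]
eef_rot: [-3.142, 0.0, 3.095]
force: [-1.5, -0.6, 1.5]
grip_width: 0.0002
grip_force: 0.8
```

Call:
move_arm(
  increments=[
    [-0.008,0,0,0],
    [-0.008,0,0,0],
    [-0.009,0,0,0],
    [0,0,0,0],
    [0,0,0,0],
  ],
)

```text
time_s: 11.55
ee_pos: [0.5456, -0.0719, 0.114]
eef_rot: [3.142, 0.0, 3.095]
force: [-0.1, -0.1, 0.5]
grip_width: 0.0006
grip_force: 0.0
```

Call:
move_arm(
  increments=[
    [0,0,-0.04,0],
    [0,0,-0.04,0],
    [-0.016,0,-0.022,0],
    [0,0,0,0],
    [0,0,0,0],
  ],
)

```text
time_s: 12.18
ee_pos: [0.5607, -0.0725, 0.2146]
eef_rot: [3.141, -0.002, 3.095]
force: [-0.5, -0.0, 0.2]
grip_width: 0.0004
grip_force: 0.0
```

Run:
```python
from h import *
o=telemetry.get_obs(); print(o["time_s"],o["ee_pos"])
im=cams.camera("wrist"); c=cam("wrist",o); p=[.5339,-.0215,-.045]; Rz=R.from_euler('z',p[2]).as_matrix()
for d in(-.024,.024): print((proj(c,Rz@[0,-.05+d,.114]+[p[0],p[1],0])-[170,62])*3)
cv2.imwrite("pics/w5.png",cv2.resize(im[62:242,170:370],None,fx=3,fy=3))
```

```text
12.175 [ 0.56065601 -0.07251924  0.2146171 ]
[183.900742   284.37019526]
[347.88267303 284.02471191]
```

View pics/w5.png

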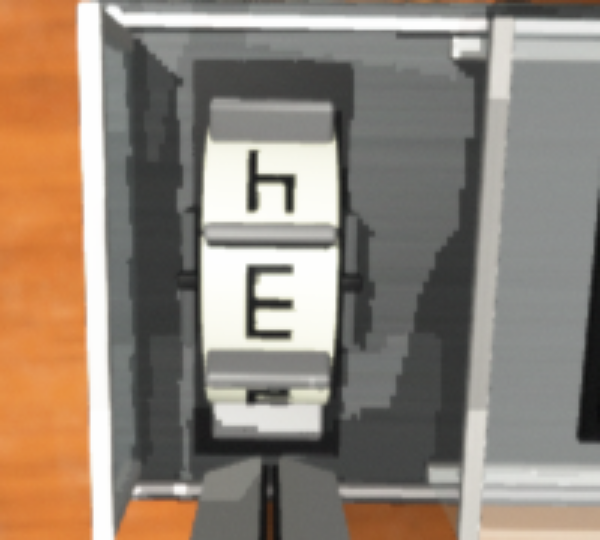

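The 3 is now at the top at (270,300), in the same phase as the last stop, and the 4 is in front at (270,185). One more step is needed.

Call:
move_arm(
  increments=[
    [0.035,0,0,0],
    [0.033,0,0,0],
    [0,0,0.04,0],
    [0,0,0.04,0],
    [0,0,0.02,0],
    [0,0,0,0],
  ],
)

```text
time_s: 12.98
ee_pos: [0.4921, -0.0692, 0.1142]
eef_rot: [3.141, -0.004, 3.095]
force: [0.2, -0.2, -0.5]
grip_width: 0.0005
grip_force: 0.0
```

Call:
move_arm(
  increments=[
    [-0.007,0,0,0],
    [-0.007,0,0,0],
    [-0.007,0,0,0],
    [-0.007,0,0,0],
    [-0.008,0,0,0],
    [-0.008,0,0,0],
    [-0.009,0,0,0],
    [0,0,0,0],
    [0,0,0,0],
  ],
)

```text
time_s: 14.1
ee_pos: [0.5466, -0.0719, 0.116]
eef_rot: [3.142, 0.0, 3.095]
force: [-0.1, -0.2, 0.1]
grip_width: 0.0
grip_force: 0.0
```

Call:
move_arm(
  increments=[
    [0,0,-0.04,0],
    [0,0,-0.04,0],
    [-0.016,0,-0.022,0],
    [0,0,0,0],
    [0,0,0,0],
  ],
)

```text
time_s: 14.72
ee_pos: [0.5616, -0.0726, 0.2166]
eef_rot: [3.141, -0.002, 3.095]
force: [-0.5, 0.1, 0.2]
grip_width: 0.0006
grip_force: 0.0
```

Run:
```python
from h import *
o=telemetry.get_obs(); print(o["time_s"],o["ee_pos"])
im=cams.camera("wrist"); c=cam("wrist",o)
cv2.imwrite("pics/w6.png",cv2.resize(im[62:242,170:370],None,fx=3,fy=3))
for r in nets.mark_of("wrist","guard_handle")[:1]: print(r,atz(c,r["centre"],.161))
```

```text
14.725 [ 0.56164269 -0.07258197  0.21658746]
{'centre': [389.4, 162.8], 'conf': 0.66} [0.53561412 0.02542573 0.161     ]
```

View pics/w6.png

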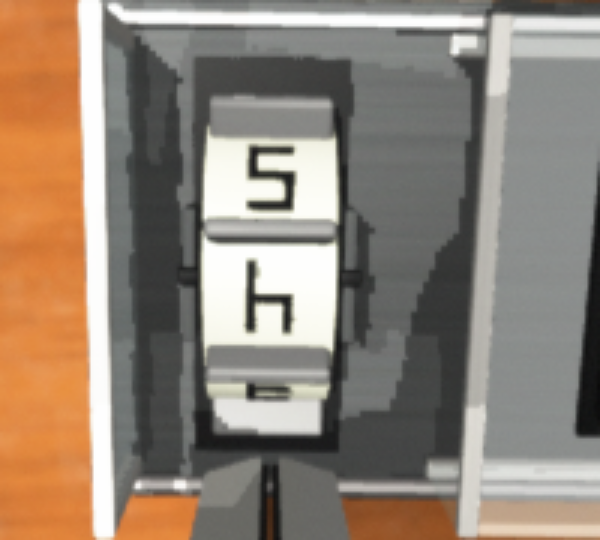

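The 4 is now at the top at (270,295) and the 5 is in front. I check the wheel's angle against the stop before shutting the guard.

Run:
```python
from h import *
from scipy.optimize import brentq
p=[.5339,-.0215,-.045]; Rz=R.from_euler('z',p[2]).as_matrix(); W=lambda X: Rz@np.array(X)+[p[0],p[1],0]
P=dict(w1=([.52540807,-.0663972,.32537981],[3.14156661,-.00012,-3.13928]),w2=([.48102216,-.06569453,.22954397],[3.14125,-.0002,3.09443]),w6=([.56164,-.07258,.21659],[3.141,-.002,3.095]))
ang=lambda c,row,r:np.degrees(brentq(lambda a:proj(c,W((r*np.sin(a),-.05,.064+r*np.cos(a))))[1]-row,-1.3,1.0))
# digit centres on drum (r=48) / rib tip centres (r=60), full-image rows
D=dict(w1=dict(dig=[90+195/4,90+300/4,90+402/4],rib=[90+228/4]),w2=dict(dig=[145+(461-370)/2],rib=[145+(487-370)/2]),w6=dict(dig=[62+178/3,62+297/3],rib=[62+230/3]))
for k,(a,b) in P.items():
    c=cam("wrist",dict(ee_pos=a,eef_rot=b))
    print(k,"digits",[round(ang(c,r,.048),1) for r in D[k]["dig"]],"rib",[round(ang(c,r,.06),1) for r in D[k]["rib"]])
```

```text
w1 digits [np.float64(-56.2), np.float64(-11.1), np.float64(31.2)] rib [np.float64(-32.2)]
w2 digits [np.float64(-56.1)] rib [np.float64(-33.1)]
w6 digits [np.float64(-37.3), np.float64(6.4)] rib [np.float64(-14.7)]
```

The wheel rests at 4, but about 7° past its stop. I nudge the front rib back to centre the number.

Call:
move_arm(
  increments=[
    [0.024,0,0,0],
    [0,0,0.04,0],
    [0,0,0.04,0],
    [0,0,0.021,0],
    [0,0,0,0],
  ],
)

```text
time_s: 15.45
ee_pos: [0.5373, -0.0714, 0.1153]
eef_rot: [3.141, -0.003, 3.095]
force: [1.2, -0.9, 0.1]
grip_width: 0.0007
grip_force: 0.0
```

Call:
move_arm(
  increments=[
    [0.006,0,0,0],
    [0.006,0,0,0],
    [0.005,0,0,0],
    [0,0,0,0],
    [0,0,0,0],
  ],
)

```text
time_s: 16.08
ee_pos: [0.5216, -0.0708, 0.1171]
eef_rot: [-3.142, 0.0, 3.095]
force: [0.3, 0.9, 0.5]
grip_width: 0.0005
grip_force: 0.0
```

Call:
move_arm(
  increments=[
    [0,0,-0.04,0],
    [-0.02,0,-0.04,0],
    [-0.021,0,-0.021,0],
    [0,0,0,0],
    [0,0,0,0],
  ],
)

```text
time_s: 16.7
ee_pos: [0.5615, -0.0725, 0.2165]
eef_rot: [3.141, -0.002, 3.095]
force: [-0.1, 0.2, 0.2]
grip_width: 0.0007
grip_force: 0.0
```

Run:
```python
from h import *
from scipy.optimize import brentq
o=telemetry.get_obs(); print(o["time_s"],o["ee_pos"])
im=cams.camera("wrist"); c=cam("wrist",o)
cv2.imwrite("pics/w7.png",cv2.resize(im[62:242,170:370],None,fx=3,fy=3))
p=[.5339,-.0215,-.045]; Rz=R.from_euler('z',p[2]).as_matrix(); W=lambda X: Rz@np.array(X)+[p[0],p[1],0]
ang=lambda c,row,r:np.degrees(brentq(lambda a:proj(c,W((r*np.sin(a),-.05,.064+r*np.cos(a))))[1]-row,-1.3,1.2))
old=cv2.imread("pics/w6.png")
for g,cc in((cv2.cvtColor(old,6),cam("wrist",dict(ee_pos=[.56164,-.07258,.21659],eef_rot=[3.141,-.002,3.095]))),(cv2.cvtColor(cv2.imread("pics/w7.png"),6),c)):
    r=np.where((g[100:420,245:297]<60).sum(1)>5)[0]+100
    seg=np.split(r,np.where(np.diff(r)>9)[0]+1)
    print([(s[0],s[-1],round(ang(cc,62+(s[0]+s[-1])/6,.048),1)) for s in seg if len(s)>2])
```

```text
16.7 [ 0.56148324 -0.07254245  0.2164629 ]
[(np.int64(148), np.int64(152), np.float64(-50.9)), (np.int64(170), np.int64(183), np.float64(-38.0)), (np.int64(202), np.int64(207), np.float64(-26.7)), (np.int64(295), np.int64(326), np.float64(11.5)), (np.int64(387), np.int64(394), np.float64(54.3))]
[(np.int64(136), np.int64(142), np.float64(-58.1)), (np.int64(156), np.int64(164), np.float64(-45.9)), (np.int64(181), np.int64(189), np.float64(-34.6)), (np.int64(276), np.int64(309), np.float64(4.5)), (np.int64(378), np.int64(391), np.float64(48.2))]
```

The wheel is now within 1° of stop 4. Next I shut the guard.

Call:
move_arm(
  increments=[
    [0.015,0.048,0,0],
    [0.0145,0.0477,0,0],
    [0,0,0,0],
    [0,0,0.035,0],
    [0,0,0.0365,0],
    [0,0,0,0],
  ],
  grip=0.45,
)

```text
time_s: 17.5
ee_pos: [0.5359, 0.0235, 0.144]
eef_rot: [-3.141, -0.005, 3.094]
force: [-0.1, 0.5, 0.4]
grip_width: 0.0422
grip_force: 0.0
```

Call:
move_arm(
  increments=[
    [0,0,0,0],
    [0,0,0,0],
    [0,0,0,0],
    [0,0,0,0],
  ],
  grip=0,
)

```text
time_s: 18.0
ee_pos: [0.5377, 0.0236, 0.1471]
eef_rot: [-3.14, 0.001, 3.095]
force: [-1.2, -6.6, 3.2]
grip_width: 0.0102
grip_force: 15.0
```

Call:
move_arm(
  increments=[
    [0,-0.01,0,0],
    [0,-0.01,0,0],
    [0,-0.01,0,0],
    [0,-0.01,0,0],
    [0,-0.01,0,0],
    [0,-0.01,0,0],
    [0,-0.01,0,0],
    [0,-0.01,0,0],
    [0,-0.01,0,0],
    [0,0,0,0],
  ],
)

```text
time_s: 19.25
ee_pos: [0.5322, -0.0667, 0.1471]
eef_rot: [-3.141, -0.002, 3.094]
force: [-11.7, -0.2, 11.7]
grip_width: 0.01
grip_force: 15.0
```

Call:
move_arm(
  increments=[
    [0,-0.003,0,0],
    [0,-0.003,0,0],
    [0,-0.002,0,0],
    [0,0,0,0],
  ],
)

```text
time_s: 19.75
ee_pos: [0.532, -0.0715, 0.147]
eef_rot: [3.137, -0.002, 3.095]
force: [-9.4, 18.3, 11.7]
grip_width: 0.0097
grip_force: 14.9
```

Call:
move_arm(
  increments=[
    [0,0,0,0],
    [0,0,0,0],
    [0,0,-0.05,0],
    [0,0,-0.05,0],
    [-0.01,0,-0.05,0],
    [0,0,0,0],
  ],
  grip=0.45,
)

```text
time_s: 20.5
ee_pos: [0.544, -0.0747, 0.3]
eef_rot: [-3.14, 0.006, 3.095]
force: [-0.0, 0.0, -0.6]
grip_width: 0.0425
grip_force: 0.0
```

Run:
```python
from h import *
o=telemetry.get_obs(); print(o["time_s"],o["ee_pos"],o["force"])
im=cams.camera("wrist"); c=cam("wrist",o)
for r in nets.mark_of("wrist","guard_handle")[:1]: print(r,atz(c,r["centre"],.161))
u=np.round(proj(c,[.532,-.0715,.12])).astype(int); print(u)
a=cv2.resize(im[max(0,u[1]-70):u[1]+60,u[0]-80:u[0]+120],None,fx=4,fy=4); cv2.imwrite("pics/w8.png",a)
```

```text
20.5 [ 0.5440473  -0.07467767  0.29998551] [-0.00723501  0.04223288 -0.62280522]
{'centre': [265.0, 166.1], 'conf': 0.77} [ 0.53105038 -0.06825781  0.161     ]
[262 161]
```

View pics/w8.png

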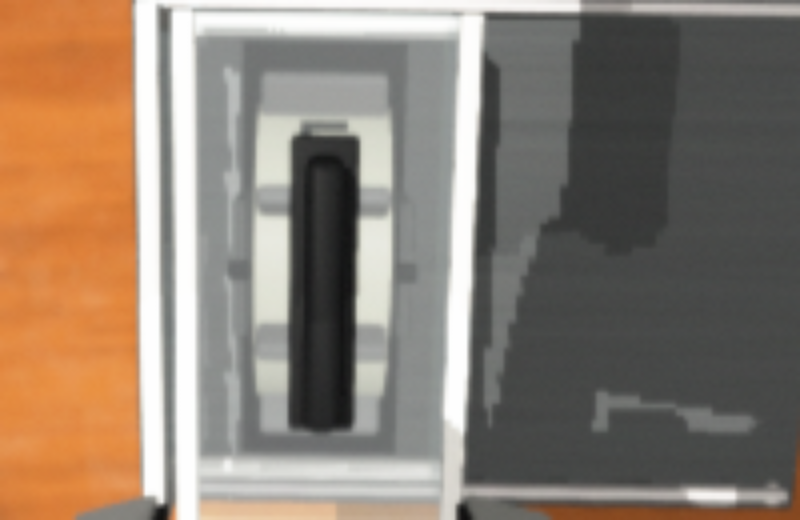

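The guard is fully shut with only a narrow gap to the end plate. The ribs, at rows 200 and 342, stand evenly about the pointers at row 270, and nothing touches the timer. I hand it in.

```bash
python3 -c "
from station import hand_in; print(hand_in())"
```

```text
the job is handed in; nothing more can be done
None
```

I slid the guard fully open, rolled the thumbwheel to 4 at the top between the pointers, slid the guard fully shut again, and handed the job in at about 20.5 s; the stopwatch, coil and eraser were not touched.

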